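Mount a piccolo joint between sprung bench centres

ROBOT

A 6-joint arm with a two-finger parallel gripper is mounted at the origin on the work surface. World frame = base frame: x ahead of the robot, y to its left, z up, the work surface at z = 0. Lengths are in m, angles in rad, forces in N, time in s.
With the tool pointing down it reaches from about 0.3 to 0.95 m from the base axis. Payload 3.1 kg.
Tool frame: the origin (TCP) lies on the front face of the gripper's body, between the roots of the fingers; the fingertips stand 73 mm ahead of it and the grasp point (between the pads) lies env.tcp_to_grasp ahead of it (env.tcp_to_grasp is the distance from the TCP to the grasp point, in m); z points along the fingers, y is the direction in which the jaws open and shut (so a half turn about z gives the same grasp; the last joint's range is limited). The gripper opens to 85 mm and grips with 20 to 120 N. Pads are 22 mm wide; open, the fingers measure 114 mm over their backs; the gripper's body (76 mm by 85 mm) begins 54 mm behind the grasp point. The pads swing forward as they close: fully open they stand 13 mm farther back than shut.
Start: joints at [-1.236, 0.308, 1.634, -0, 1.2, -0.07], TCP at [0.246, -0.575, 0.304] pointing down, gripper open.
Joint ranges: [-3.06, 3.06], [-0.79, 1.96], [0.05, 2.63], [-1.19, 4.34], [0.05, 2.64], [-2.94, 2.94]. Speed limits (rad/s): [2.79, 2.79, 3.14, 3.14, 3.14, 3.14].

INTERFACE

Orientations are given as a unit quaternion [w, x, y, z].
In Python, from cell import env gives the robot as it stands. Calls block until the motion is done:
- env.reach(position, orientation): joint-space move of the TCP to a pose.
- env.servo_line(position, attitude=None, velocity=0.15): straight line of the TCP; attitude=None keeps the orientation; velocity is the mean speed in m/s.
- env.goto_joints(angles): joint-space move.
- env.set_gripper(opening): opening from 0.0 (shut) to 1.0 (fully open); the grip force is fixed at half the most; returns when the fingers have stopped.
- env.pause(seconds).
- env.solve_ik(position, orientation): joint angles nearest the present ones, or None.
- env.sense(): the state.
- env.read_camera(name): name is "scene" or "top" or "wrist"; returns (picture, depth): 384x512x3 uint8, red, green, blue; 384x512 float32, m along the optical axis (not along the pixel's ray), 0 where there is no reading.
- env.get_calibration(name): a dict with "intrinsics" (3x3 intrinsics, pixels), "rvec" (rotation vector, rad) and "tvec" (3), from world to camera coordinates, as OpenCV has them. Camera axes: x right, y down, z forward; pixel columns grow to the right and rows downward; lengths in m; the calibration is good to about 2 mm. The wrist camera is an equidistant fisheye: a pixel r from the principal point sees the ray r / f radians off the axis. A picture is of the moment at which its call begins: read the wrist's pose just before it. get_calibration takes no time and is no camera call; for the wrist camera it gives the pose at the moment of the call.
A pose or a line that the arm cannot do raises env.PlanningError and nothing moves.
- env.finish_job(): hands the job in, once; it reports no verdict.
The state is a dict: "t": time; "joint_positions": joint angles; "qvel": joint speeds; "joint_efforts": joint torques, N m; "tool_pos": TCP position; "eef_rot": TCP orientation; "wrist_force": force on the tool from outside, world axes, zero at the start; "ft_torque": the same for the moment, N m; "grip_width": opening from 0.0 (shut) to 1.0 (fully open).
Only numpy, scipy, OpenCV 4.12 (cv2) and the standard library are available. Lean on these libraries where they do the work, as an engineer would, in place of code of your own. Each camera call takes 0.05 s, during which the arm holds its last target.

TASK

Mount the wooden piccolo body joint between the bench centres for its run-out check: put its tenon end on the sprung centre, press that back far enough to swing the socket end in line with the fixed centre, then let the spring close so that the joint hangs firmly between the two cones, and let go. Bring it in from the open side, opposite the gauge's post, under the gauge's raised feeler. Do not touch the gauge, never let the joint down onto the bench, and leave the head joint, the oil bottle, the screwdriver and the pad tin as they are.

Things in the scene. Friction and masses are not known exactly. Their poses are not given: they have to be found in the camera images.
- joint_centre (a point): Piccolo body joint, keys off: dark wooden tube 165 mm long, mass 60-120 g, lying level. This point: on its axis, mid-length. x axis: along the tube, tenon end to socket end. From the tenon mouth along x: corked tenon 17 mm in diameter (0-20 mm), barrel 24 mm in diameter with six tone holes (20-137 mm), steel-banded socket 29 mm in diameter (141-165 mm). Centre of mass 92 mm from the tenon mouth.
- tenon_mouth (a point): Centre of the open tenon end of the joint (the thin, corked end), on its axis; bore 11 mm in diameter. x axis: from here along the tube to the socket mouth.
- socket_mouth (a point): Centre of the open socket end of the joint (the thick, steel-banded end), on its axis; bore 14 mm in diameter.
- joint_rest: Wooden V-rest in which the body joint lies, tube axis 45 mm above the bench (an alike rest holds the head joint). Origin under its middle, x along the tube; the tube's point 102 mm from the tenon mouth is above the origin. Foot 90 x 58 mm, 10 mm thick; two V-cheeks 7 mm thick, 46 mm high, at x = -31 and 31 mm, so the barrel is free to be gripped between them.
- fixed_tip (a point): Tip of the fixed centre of the grey bench centres, 78 mm above the bench: steel cone, 3 mm across at the tip, 18 mm after 8.9 mm, then an 18 mm spindle for 24 mm to the headstock (62 mm wide foot, 42 mm wide, 98 mm high; knob on top to 112 mm). y axis: along the spindle line to the sprung centre; x axis: level, to the side of the gauge's post. The open side is -x.
- sprung_tip (a point): Tip of the sprung centre: a like cone facing the fixed one on the same line, axes as fixed_tip; its spindle slides back (+y) into the tailstock, which begins 38 mm behind the tip at rest. At rest the tips are 145.6 mm apart: less than the joint needs. Mounted, the tenon mouth lies 4.8 mm behind this tip (+y) and the socket mouth 6.6 mm behind the fixed tip (-y).
- sprung_centre (a joint): How far the sprung centre is pressed back, m: 0 at rest, stop at 0.026. Mounted, the joint holds it back about 0.008. For the socket end to swing in level past the fixed tip with the tenon on the sprung cone, it must be back about 0.020. Spring: 2.8 N at rest, 6 N at 8 mm, 11 N at 20 mm.
- gauge: Dial indicator fixed to the bed of the bench centres (bed 90 mm wide, 320 long, 24 high). Origin: at bench height under the spindle line; axes as fixed_tip; sprung tip at rest at y 73.6 mm, fixed tip at y -72 mm. Post 11 mm thick at x 34, y 58, 124 mm high; gauge over the line at x -14 to 43, y 43 to 73, z 105 to 126 mm; its raised feeler ends 99 mm up, 9 mm above the mounted barrel.
- head_centre (a point): Bystander: the piccolo's head joint, dark wood too, 125 mm long, 24-27 mm in diameter, with one blow hole, a steel cap and a steel band; it lies in the other V-rest, axis 45 mm above the bench. This point is its middle; x axis along it.
- screwdriver: Bystander: screwdriver 160 mm long with a black handle 26 mm thick, lying on the bench; origin at the middle of its underside, x towards the tip.
- pad_tin: Bystander: closed round aluminium tin, 62 mm in diameter, 34 mm high; origin at the middle of its underside.
- oil_bottle: Bystander: closed amber oil bottle, upright, 32 mm in diameter, 92 mm high, on the open side of the bench centres; origin at the middle of its underside.
Mind the look-alikes: they are no part of the job. Leave any blue or turquoise look-alike of the part that bears joint_centre alone.

How it is judged:
By the outcome, as a careful person would: the job done as asked, in the order asked, and still so for the second after the job is handed in, with the robot touching nothing.
It also fails if it takes over 42 s, if anything falls off the work surface, if the arm or the gripper's body presses on something with over 40 N, if the wrist force passes 120 N, or if a joint passes its speed limit or range.

## Working session

There is one attempt and no reset: what is moved stays moved. The work goes in short steps, each a Python script; the robot and the scene stay as the last script left them, time stands still between calls to the robot, and variables do not carry over. Pictures are saved under pics/ and viewed, and the job is handed in when it is done.

```bash
ls; mkdir -p pics; python3 - <<'E'
from cell import env
import cv2,numpy as np
s=env.sense();print(s['t'],s['tool_pos'],s['eef_rot'],env.tcp_to_grasp)
for n in ['scene','top','wrist']:
    c=env.get_calibration(n);print(n,c)
    p,d=env.read_camera(n)
    cv2.imwrite(f'pics/{n}0.png',p[:,:,::-1]);np.savez(f'pics/{n}0.npz',p=p,d=d,K=c['intrinsics'],r=c['rvec'],t=c['tvec'])
E
```

```text
pics
0.0 [ 0.24589635 -0.57387506  0.30262371] [-1.15325304e-03  9.79586248e-01  2.01020965e-01 -1.56494543e-04] 0.0539
scene {'intrinsics': array([[446.79892589,   0.        , 254.63684213],
       [  0.        , 446.79892589, 184.23653481],
       [  0.        ,   0.        ,   1.        ]]), 'rvec': array([ 1.15726561,  2.43401702, -0.88765849]), 'tvec': array([ 0.39171561, -0.216572  ,  1.33620364])}
top {'intrinsics': array([[439.12301892,   0.        , 253.91132523],
       [  0.        , 439.12301892, 189.59745047],
       [  0.        ,   0.        ,   1.        ]]), 'rvec': array([ 2.14275889, -2.11213026,  0.21092434]), 'tvec': array([-0.06687121,  0.53517738,  0.99431227])}
wrist {'intrinsics': array([[297.31863964,   0.        , 251.20141263],
       [  0.        , 297.31863964, 188.74239887],
       [  0.        ,   0.        ,   1.        ]]), 'rvec': array([-2.38666243,  1.57512298,  0.26061458]), 'tvec': array([-0.62513762, -0.04148028,  0.38106359])}
```

View pics/scene0.png

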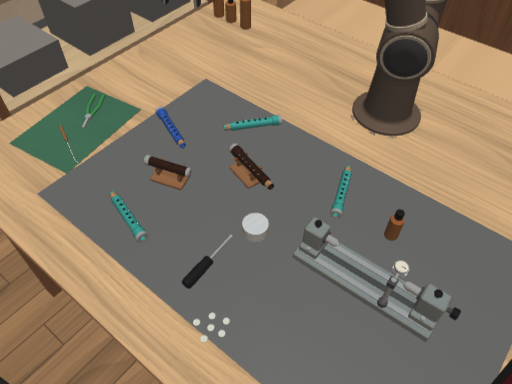

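View pics/top0.png

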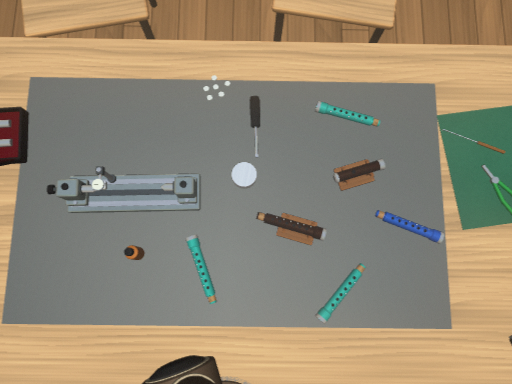

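View pics/wrist0.png

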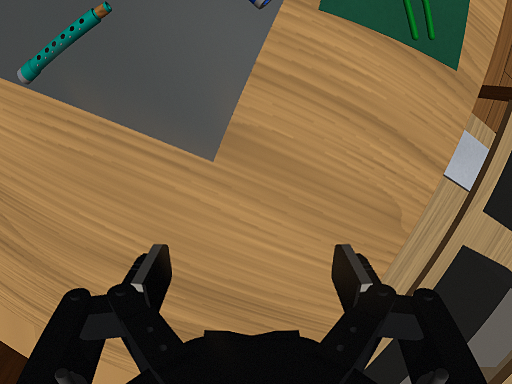

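The pictures show the body joint at top (262–325, 217–233), with the cork at the left and the socket at the right. The bench centres are at top (48–200, 187), with the fixed centre at the right (185,187), the sprung centre and gauge at the left (98,184), and the post on the far side (100,172). The oil bottle is at (132,252) and the pad tin at (244,175).

```bash
cat > h.py <<'E'
import numpy as np,cv2
from scipy.spatial.transform import Rotation as R
def ray(c,uv,fish=False):
    K=c['K'];Rm=cv2.Rodrigues(np.asarray(c['r'],float))[0];o=-Rm.T@c['t']
    x=np.array([(uv[0]-K[0,2])/K[0,0],(uv[1]-K[1,2])/K[1,1]])
    if fish:
        th=np.hypot(*x);d=np.array([*(x/th*np.sin(th)),np.cos(th)]) if th>1e-9 else np.array([0,0,1.])
    else: d=np.array([*x,1.])
    return o,Rm.T@d
def onplane(c,uv,z,fish=False):
    o,d=ray(c,uv,fish);return o+d*(z-o[2])/d[2]
def proj(c,P,fish=False):
    Rm=cv2.Rodrigues(np.asarray(c['r'],float))[0];p=Rm@np.asarray(P)+c['t'];K=c['K']
    if fish:
        th=np.arctan2(np.hypot(p[0],p[1]),p[2]);q=p[:2]/np.hypot(p[0],p[1])*th
    else:q=p[:2]/p[2]
    return q*K[0,0]+K[:2,2]
def cap(env,n,tag):
    c=env.get_calibration(n);p,d=env.read_camera(n)
    np.savez(f'pics/{n}{tag}.npz',p=p,d=d,K=c['intrinsics'],r=c['rvec'],t=c['tvec'])
    cv2.imwrite(f'pics/{n}{tag}.png',p[:,:,::-1])
E
python3 - <<'E'
from h import *
c=np.load('pics/top0.npz')
for n,uv,z in [('tenon',(259,216),.045),('socket',(326,235),.045),('fixedhead',(185,187),.112),('bedR',(200,193),.024),('bedR2',(200,175),.024),('bedR3',(200,211),.024),('bedL',(68,212),.024),('bottle',(130,252),.092),('dial',(98,184),.12),('tin',(244,175),.034),('knobL',(65,187),.112),('teal',(201,268),.013),('head',(360,171),.045)]:
    print(n,onplane(c,uv,z).round(4))
im=c['p'][:,:,::-1]
a=cv2.resize(im[150:280,30:350],None,fx=2.5,fy=2.5,interpolation=cv2.INTER_CUBIC);cv2.imwrite('pics/topcrop.png',a)
E
```

```text
tenon [ 0.4738 -0.0721  0.045 ]
socket [ 0.4311 -0.2302  0.045 ]
fixedhead [0.528  0.0956 0.112 ]
bedR [0.5307 0.0717 0.024 ]
bedR2 [0.5756 0.0734 0.024 ]
bedR3 [0.4865 0.0701 0.024 ]
bedL [0.4794 0.3873 0.024 ]
bottle [0.3832 0.214  0.092 ]
dial [0.5302 0.287  0.12  ]
tin [ 0.575  -0.0347  0.034 ]
knobL [0.5238 0.3626 0.112 ]
teal [0.3511 0.0641 0.013 ]
head [ 0.5869 -0.3152  0.045 ]
```

View pics/topcrop.png

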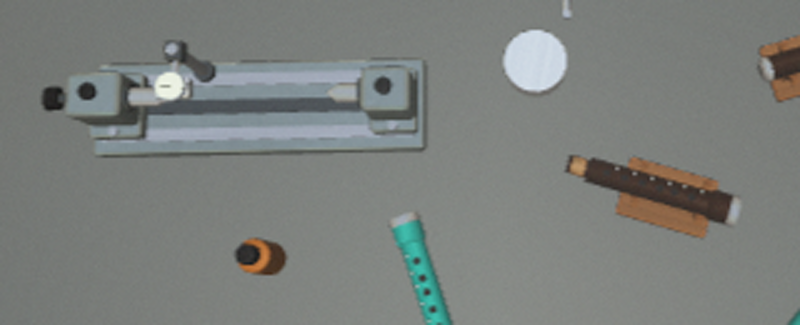

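```bash
python3 - <<'E'
from h import *
c=np.load('pics/wrist0.npz')
Rm=cv2.Rodrigues(c['r'])[0];o=-Rm.T@c['t']
q=[-1.15325304e-03,9.79586248e-01,2.01020965e-01,-1.56494543e-04];T=R.from_quat(np.roll(q,-1)).as_matrix()
print('cam in tool',T.T@(o-[0.24589635,-0.57387506,0.30262371]));print((T.T@Rm.T).round(3));print(T.round(3))
from cell import env
def pose(yaw): # jaw y dir angle yaw in world, z down
    y=np.array([np.cos(yaw),np.sin(yaw),0]);z=np.array([0,0,-1.]);x=np.cross(y,z)
    return np.roll(R.from_matrix(np.c_[x,y,z]).as_quat(),1)
for nm,p in [('joint',[.45,-.15,.3]),('fix',[.53,.2,.3])]:
  for yaw in np.deg2rad([0,180,-15,165]):
    s=env.solve_ik(p,pose(yaw)); print(nm,np.rad2deg(yaw),None if s is None else np.round(s,2))
E
```

```text
cam in tool [ 0.08186371  0.00136683 -0.07061471]
[[-0.001 -0.948 -0.32 ]
 [ 1.    -0.001  0.   ]
 [-0.001 -0.32   0.948]]
[[ 0.919  0.394 -0.001]
 [ 0.394 -0.919  0.002]
 [ 0.    -0.002 -1.   ]]
joint 0.0 [-0.41  0.02  1.98 -0.    1.14 -0.41]
joint 180.0 [-0.41  0.02  1.98 -0.    1.14  2.73]
joint -14.999999999999998 [-0.41  0.02  1.98 -0.    1.14 -0.15]
joint 165.0 None
fix 0.0 [ 0.28  0.2   1.78 -0.    1.16  0.28]
fix 180.0 [ 0.28  0.2   1.78 -0.    1.16 -2.86]
fix -14.999999999999998 [ 0.28  0.2   1.78 -0.    1.16  0.55]
fix 165.0 [ 0.28  0.2   1.78 -0.    1.16 -2.6 ]
```

```bash
cat >> h.py <<'E'
def pose(yaw):
    y=np.array([np.cos(yaw),np.sin(yaw),0]);z=np.array([0,0,-1.]);x=np.cross(y,z)
    return np.roll(R.from_matrix(np.c_[x,y,z]).as_quat(),1)
E
python3 - <<'E'
from h import *
from cell import env
env.reach([.452,-.151,.23],pose(np.deg2rad(-15.1)))
cap(env,'wrist','1')
s=env.sense();print(s['t'],s['tool_pos'],s['joint_positions'])
env.reach([.526,.215,.26],pose(np.deg2rad(0)))
cap(env,'wrist','2');s=env.sense();print(s['t'],s['tool_pos'])
for i in '12':
    a=cv2.imread(f'pics/wrist{i}.png');cv2.imwrite(f'pics/wrist{i}b.png',cv2.resize(a,(800,600),interpolation=cv2.INTER_CUBIC))
E
```

```text
1.9417 [ 0.45230732 -0.15200382  0.23034338] [-4.15360868e-01  1.12113670e-01  2.03650242e+00 -3.12118897e-04
  9.91968939e-01 -1.50294527e-01]
3.3917 [0.5261665  0.21367365 0.25979602]
```

View pics/wrist1b.png

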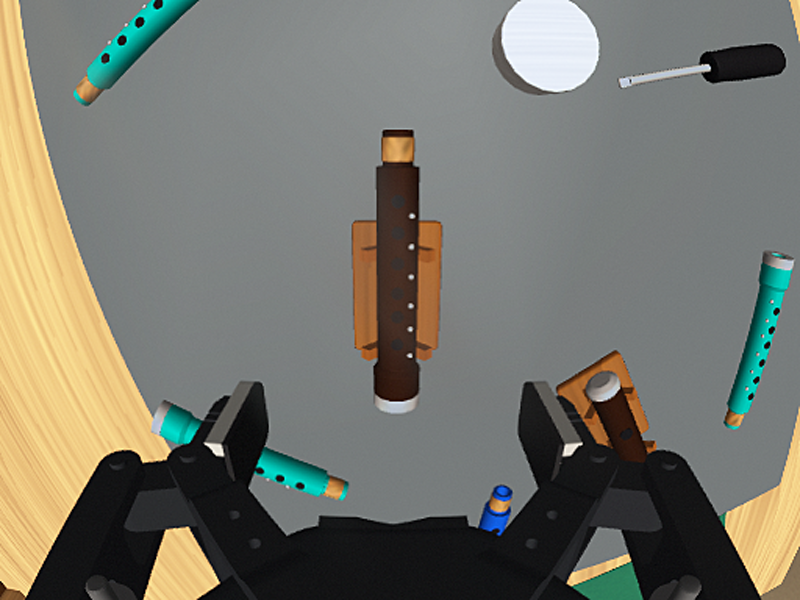

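View pics/wrist2b.png

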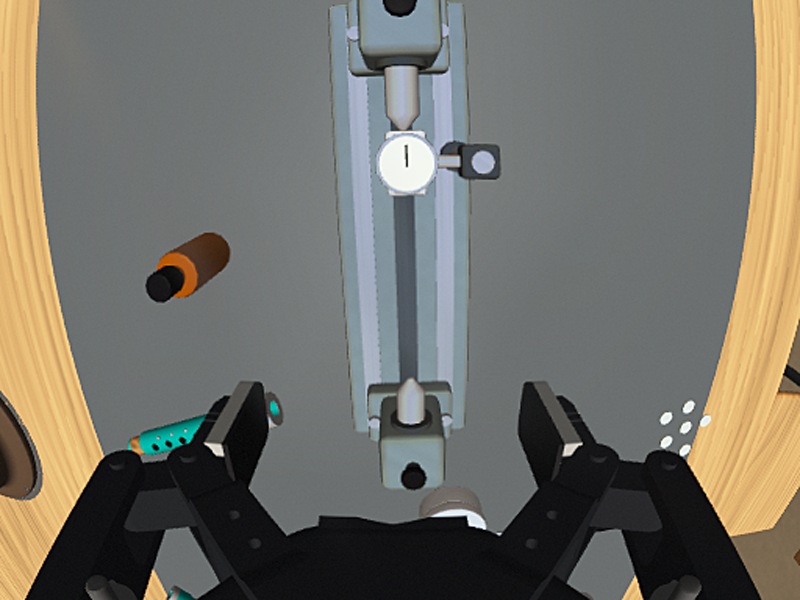

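Wrist 1 shows the tenon mouth at (398,129) and the socket mouth at (396,412). Wrist 2 shows the sprung tip at (403,130), visible just beyond the gauge, the fixed tip at (410,379) and the bottle at (165,285). All are in 800x600 coordinates.

```bash
python3 - <<'E'
from h import *
k=1.5625
c=np.load('pics/wrist1.npz');o,_=ray(c,(200,200),True);print('cam',o)
for n,uv,z in [('tenon top',(398,129),.0535),('tenon axis',(398,129),.045),('step20 (barrel top)',(398,166),.057),('socket top',(396,412),.0595),('socket axis',(396,412),.045),('hole line',(411,216),.055),('band start top',(396,402),.0595)]:
    p=onplane(c,(uv[0]/k,uv[1]/k),z,True);print(n,p.round(4))
# axis fit through mid columns with mask: per-row edges
im=c['p'].astype(int);g=im.sum(2)
for row in [110,120,130,140,150,160,180,190,200,210,220,228,240,248]:
    r=g[row,225:290];m=np.where(r<200)[0]+225;
    if len(m):
        l,rr=m.min(),m.max()
        print(row,l,rr,onplane(c,((l+rr)/2,row),.045,True)[:2].round(4))
c=np.load('pics/wrist2.npz');print('cam',ray(c,(200,200),True)[0])
for n,uv,z in [('sprung',(403,130),.078),('fixed',(410,379),.078),('sprung base',(401.5,66),.078),('fixed base',(411,424),.078),('bottle top',(162,286),.092),('dial',(406,164),.126),('post',(484,161),.124)]:
    print(n,onplane(c,(uv[0]/k,uv[1]/k),z,True).round(4))
for nm,a in [('sprung',(slice(30,110),slice(220,300))),('fixed',(slice(225,290),slice(225,300)))]:
    x=c['p'][a][:,:,::-1];cv2.imwrite(f'pics/crop_{nm}.png',cv2.resize(x,None,fx=7,fy=7,interpolation=cv2.INTER_NEAREST))
x=np.load('pics/wrist1.npz')['p'][75:110,225:285,::-1];y=np.load('pics/wrist1.npz')['p'][235:270,225:285,::-1]
cv2.imwrite('pics/crop_joint.png',cv2.resize(np.vstack([x,y]),None,fx=8,fy=8,interpolation=cv2.INTER_NEAREST))
E
```

```text
cam [ 0.47374938 -0.07362639  0.3008366 ]
tenon top [ 0.479  -0.0672  0.0535]
tenon axis [ 0.4792 -0.067   0.045 ]
step20 (barrel top) [ 0.4739 -0.0861  0.057 ]
socket top [ 0.4349 -0.2265  0.0595]
socket axis [ 0.4326 -0.2356  0.045 ]
hole line [ 0.4736 -0.1138  0.055 ]
band start top [ 0.4368 -0.2194  0.0595]
110 241 267 [ 0.4724 -0.0897]
120 241 267 [ 0.4702 -0.098 ]
130 241 267 [ 0.4679 -0.1064]
140 241 267 [ 0.4656 -0.1149]
150 241 267 [ 0.4633 -0.1235]
160 241 267 [ 0.4609 -0.1322]
180 241 266 [ 0.4557 -0.1499]
190 241 266 [ 0.4532 -0.1591]
200 241 266 [ 0.4507 -0.1685]
210 242 266 [ 0.4486 -0.1783]
220 236 270 [ 0.445 -0.188]
228 241 265 [ 0.4428 -0.1961]
240 239 267 [ 0.4394 -0.2088]
248 239 267 [ 0.437  -0.2175]
cam [0.52604633 0.29505278 0.33016487]
sprung [0.5318 0.3021 0.078 ]
fixed [0.5367 0.1545 0.078 ]
sprung base [0.5311 0.3372 0.078 ]
fixed base [0.5379 0.1206 0.078 ]
bottle top [0.3909 0.22   0.092 ]
dial [0.532  0.2858 0.126 ]
post [0.5668 0.2877 0.124 ]
```

View pics/crop_joint.png

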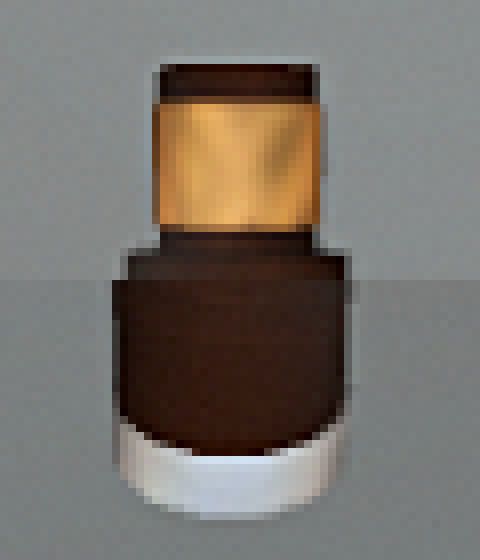

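View pics/crop_sprung.png

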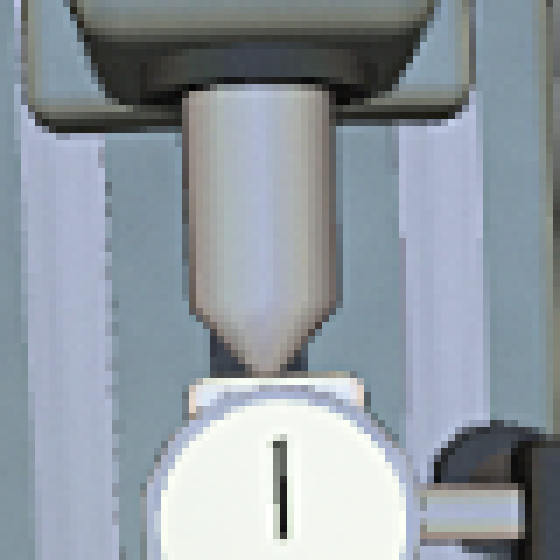

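View pics/crop_fixed.png

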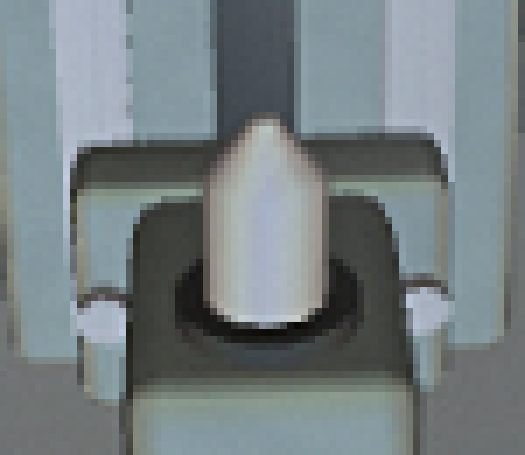

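```bash
python3 - <<'E'
from h import *
s=np.load('pics/scene0.npz');t=np.load('pics/top0.npz');w=np.load('pics/wrist2.npz');w1=np.load('pics/wrist1.npz')
# project wrist-derived points into scene/top
P={'tenon':(.479,-.0671,.045),'socket':(.4349,-.2261,.045),'fixed':(.5367,.1545,.078),'sprung':(.5318,.300,.078),'bottle':(.3909,.22,.092),'dial':(.532,.2858,.126)}
for nm,c in [('scene',s),('top',t)]:
    im=c['p'][:,:,::-1].copy()
    im=cv2.resize(im,None,fx=4,fy=4,interpolation=cv2.INTER_CUBIC)
    for k,p in P.items():
        u=proj(c,p);print(nm,k,u.round(1))
        q=tuple(int(v) for v in (u+.5)*4-.5); cv2.drawMarker(im,q,(0,0,255),cv2.MARKER_CROSS,14,1)
    if nm=='scene': a=im[480:1300,900:1860]; cv2.imwrite('pics/sc_chk.png',cv2.resize(a,(800,683))[:600])
    else: cv2.imwrite('pics/tp_chk.png',cv2.resize(im[580:1080,130:1350],(800,328)))
# fixture axis from wrist2
for n,uv,z in [('spr shoulder L/R',(247.1,73.6),.078),('',(267.9,73.6),.078),('fixed tip',(263.3,241.4),.0795)]:
    print(n,onplane(w,uv,z,True).round(4))
d=w['d'];
for n,uv in [('bench',(130,200)),('bed',(236,200)),('knob',(264,303))]:
    o,r=ray(w,uv,True);print(n,d[uv[1],uv[0]],(o+r/ (r@cv2.Rodrigues(w['r'])[0][2])*d[uv[1],uv[0]]).round(4))
for n,uv in [('bench',(130,200)),('tenon',(254,95)),('barrel',(248,180))]:
    o,r=ray(w1,uv,True);dd=w1['d'][uv[1],uv[0]];print(n,dd,(o+r/ (r@cv2.Rodrigues(w1['r'])[0][2])*dd).round(4))
E
```

```text
scene tenon [270.5 186.1]
scene socket [232.8 146.7]
scene fixed [337.4 243.2]
scene sprung [401.2 280.9]
scene bottle [399.4 212.1]
scene dial [400.9 264.7]
top tenon [256.9 213.8]
top socket [324.3 233.4]
top fixed [161.8 185.7]
top sprung [ 98.6 186.9]
top bottle [127.5 248.5]
top dial [ 97.7 182.7]
spr shoulder L/R [0.5229 0.3102 0.078 ]
 [0.5401 0.3103 0.078 ]
fixed tip [0.5375 0.1566 0.0795]
bench 0.35303554 [3.735e-01 1.685e-01 3.000e-04]
bed 0.32756868 [0.5092 0.178  0.024 ]
knob 0.26710582 [0.5379 0.1068 0.112 ]
bench 0.31963903 [ 0.311  -0.1482  0.0019]
tenon 0.23533747 [ 0.4757 -0.0771  0.0533]
barrel 0.25610366 [ 0.4519 -0.1454  0.0559]
```

View pics/sc_chk.png

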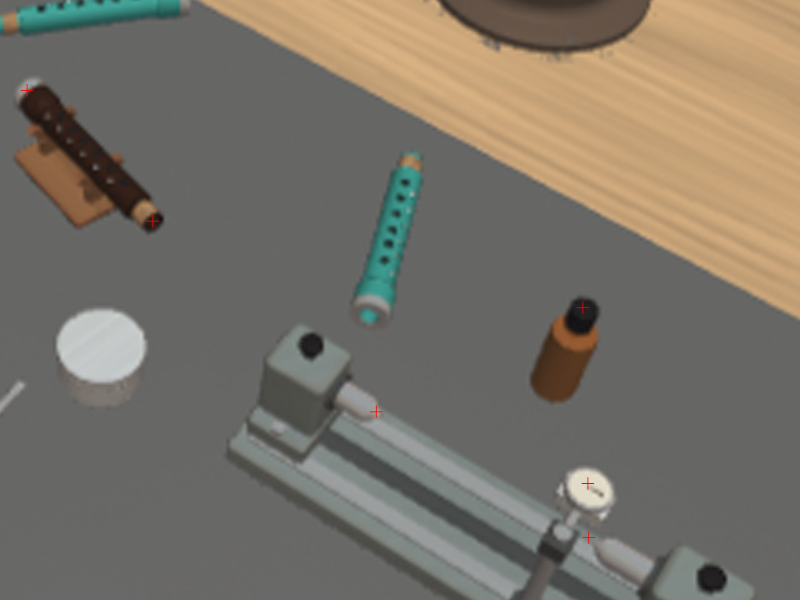

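View pics/tp_chk.png

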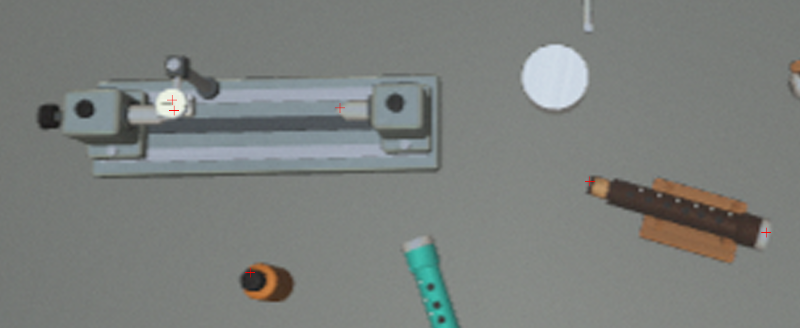

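The wrist and scene views agree; the top view is about 2 px off everywhere, so I'm using the wrist figures. Next I grasp.

```bash
python3 - <<'E'
from h import *
from cell import env
yaw=np.deg2rad(-15.5);T=np.array([.479,-.0671]);d=np.array([-.2672,-.9636]);G=T+.109*d
env.reach([*G,.19],pose(yaw))
env.servo_line([*G,.1005],velocity=.12)
print(env.sense()['tool_pos'],env.sense()['wrist_force'])
env.set_gripper(0.0)
s=env.sense();print(s['t'],s['grip_width'],s['wrist_force'])
env.servo_line([*G,.17],velocity=.12)
s=env.sense();print(s['t'],s['grip_width'],s['wrist_force'],s['tool_pos'],G)
cap(env,'wrist','3');a=cv2.imread('pics/wrist3.png');cv2.imwrite('pics/wrist3b.png',cv2.resize(a,(800,600),interpolation=cv2.INTER_CUBIC))
cap(env,'scene','3')
E
```

```text
[ 0.45050617 -0.17222985  0.10096483] [-0.43502105 -0.14936561 -0.56985367]
6.375 0.262798721099776 [-1.98107491  0.34084433  6.57414204]
7.1083 0.26209506459907633 [-0.63238428 -0.08819623 -1.13250707] [ 0.44941293 -0.1719067   0.16950532] [ 0.4498752 -0.1721324]
```

View pics/wrist3b.png

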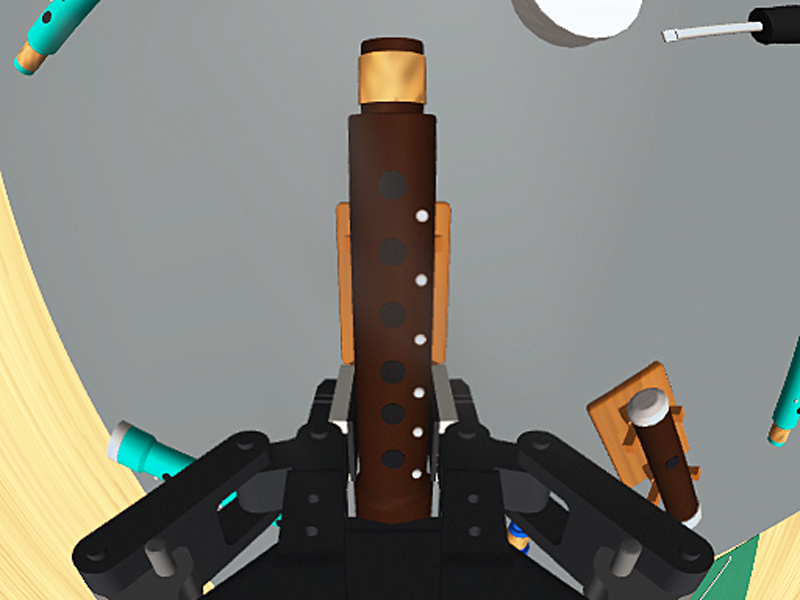

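View pics/scene3.png

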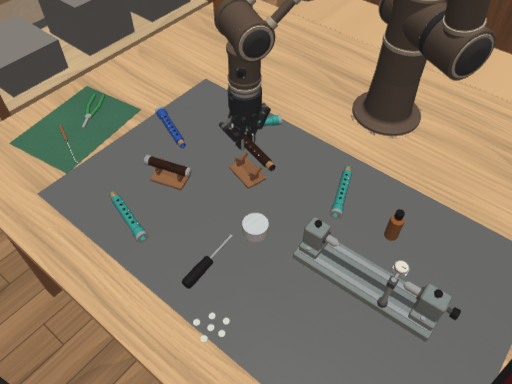

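The joint is held level and straight in the jaws, with the tenon mouth at (391,38) and the barrel step at (392,114). Next I measure it in the tool frame.

```bash
python3 - <<'E'
from h import *
from cell import env
s=env.sense();p=np.array(s['tool_pos']);M=R.from_quat(np.roll(s['eef_rot'],-1)).as_matrix()
c=np.load('pics/wrist3.npz');k=1.5625;Rm=cv2.Rodrigues(c['r'])[0]
for n,uv in [('tenon cork',(391,70)),('barrel',(405,150)),('barrel',(405,230)),('barrel',(405,300)),('barrel',(405,340))]:
    u=(int(uv[0]/k),int(uv[1]/k));o,r=ray(c,u,True);P=o+r/(r@Rm[2])*c['d'][u[1],u[0]]
    print(n,P.round(4),(M.T@(P-p)).round(4))
for n,uv,r in [('mouth',(391,38),.0085),('mouth ax',(391,38),0.),('step',(392,113),.012)]:
  for h in (.115,.1165):
    P=onplane(c,(uv[0]/k,uv[1]/k),h+r,True);print(n,h,(M.T@(P-p)).round(4))
g=c['p'].astype(int).sum(2)
for row in [80,100,120,140,160,180,200]:
    m=np.where(c['d'][row,200:300]<.30)[0]+200;l,rr=m.min(),m.max()
    P=onplane(c,((l+rr)/2,row),.1165,True);print(row,l,rr,(M.T@(P-p)).round(4))
print(M.round(4),s['joint_positions'])
E
```

```text
tenon cork [ 0.4761 -0.0754  0.1228] [0.1    0.0004 0.0461]
barrel [ 0.4739 -0.0962  0.1247] [0.0794 0.0038 0.0442]
barrel [ 0.4686 -0.1154  0.1251] [0.0595 0.0039 0.0438]
barrel [ 0.4637 -0.1333  0.1255] [0.0409 0.004  0.0434]
barrel [ 0.4608 -0.1445  0.1247] [0.0294 0.0041 0.0442]
mouth 0.115 [0.1079 0.0005 0.0454]
mouth 0.1165 [0.1076 0.0005 0.0439]
mouth ax 0.115 [0.1099 0.0005 0.0539]
mouth ax 0.1165 [0.1096 0.0005 0.0524]
step 0.115 [0.0884 0.0007 0.0419]
step 0.1165 [0.0883 0.0007 0.0404]
80 200 299 [0.0859 0.0002 0.0524]
100 200 299 [0.0776 0.0002 0.0524]
120 200 299 [0.0693 0.0002 0.0524]
140 200 299 [0.0608 0.0001 0.0524]
160 200 299 [0.0522 0.0001 0.0524]
180 200 299 [0.0433 0.0001 0.0524]
200 200 299 [0.034  0.0001 0.0524]
[[ 2.672e-01  9.636e-01 -2.100e-03]
 [ 9.636e-01 -2.672e-01  1.000e-03]
 [ 4.000e-04 -2.300e-03 -1.000e+00]] [-4.55903736e-01  2.18150135e-01  2.06354170e+00  4.27520784e-06
  8.62238775e-01 -1.85379578e-01]
```

```bash
cat >> h.py <<'E'
O=np.array([.5345,.2280]);FY=np.deg2rad(-2.05);L=.108;LZ=.0555;LY=.0005
def tgt(X,Y,Z,thdeg):
    """tenon mouth at fixture X,Y, axis height Z, swing theta -> TCP pos, quat"""
    t=np.deg2rad(thdeg);F=np.array([[np.cos(FY),-np.sin(FY)],[np.sin(FY),np.cos(FY)]])
    v=np.array([X,Y])-L*np.array([np.sin(t),np.cos(t)])-LY*np.array([np.cos(t),-np.sin(t)])
    return [*(O+F@v),Z+LZ],pose(FY-t)
def tofix(P):
    F=np.array([[np.cos(FY),-np.sin(FY)],[np.sin(FY),np.cos(FY)]]);return F.T@(np.asarray(P)[:2]-O)
E
python3 - <<'E'
from h import *
from cell import env
p,q=tgt(-.05,.064,.16,12);print(p)
env.servo_line(p,q,velocity=.25)
s=env.sense();print(s['t'],s['tool_pos'],s['wrist_force'])
p,q=tgt(-.05,.064,.078,12)
env.servo_line(p,q,velocity=.1)
env.pause(.1)
s=env.sense();print(s['t'],s['tool_pos'],p,s['wrist_force'],s['grip_width'])
cap(env,'wrist','4');a=cv2.imread('pics/wrist4.png');cv2.imwrite('pics/wrist4b.png',cv2.resize(a,(800,600),interpolation=cv2.INTER_CUBIC))
cap(env,'scene','4')
a=cv2.imread('pics/scene4.png')[140:350,270:490];cv2.imwrite('pics/scene4b.png',cv2.resize(a,None,fx=2.8,fy=2.8,interpolation=cv2.INTER_CUBIC))
E
```

```text
[np.float64(0.46011733879611244), np.float64(0.18909990657126413), 0.2155]
8.8167 [0.45977293 0.18828553 0.21511825] [ 0.20091243  0.13518519 -0.53999475]
9.8833 [0.46085792 0.18930936 0.13435042] [np.float64(0.46011733879611244), np.float64(0.18909990657126413), 0.1335] [-0.08539582  0.60102462 -1.36495746] 0.2606761237105657
```

View pics/wrist4b.png

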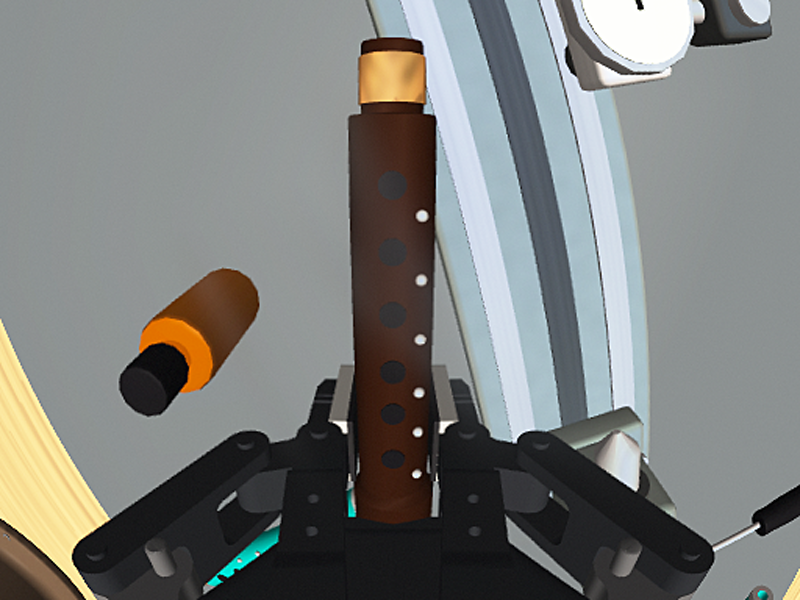

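View pics/scene4b.png

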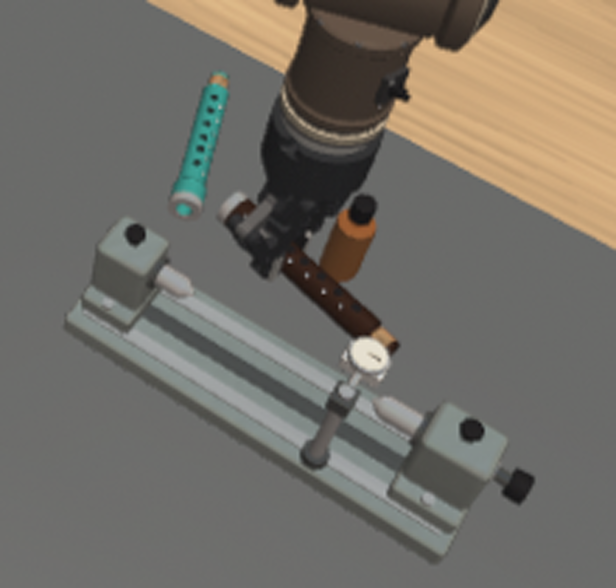

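The tube is on the open side, level and clear of the bottle. The gauge is at the upper right of the wrist view, and the fixed tip is at (622,433). Now I check the tip and sweep in under the feeler.

```bash
python3 - <<'E'
from h import *
from cell import env
c=np.load('pics/wrist4.npz');k=1.5625
P=onplane(c,(622/k,432/k),.079,True);print('fixed tip',P,tofix(P))
P=onplane(c,(391/k,38/k),.0865,True);print('tenon',P,tofix(P))
p,q=tgt(0,.064,.078,12)
env.servo_line(p,q,velocity=.06)
env.pause(.1)
s=env.sense();print(s['t'],s['tool_pos'],np.round(p,4),s['wrist_force'],s['grip_width'])
cap(env,'wrist','5');a=cv2.imread('pics/wrist5.png');cv2.imwrite('pics/wrist5b.png',cv2.resize(a,(800,600),interpolation=cv2.INTER_CUBIC))
cap(env,'scene','5')
a=cv2.imread('pics/scene5.png')[200:340,290:470];cv2.imwrite('pics/scene5b.png',cv2.resize(a,None,fx=4,fy=4,interpolation=cv2.INTER_CUBIC))
E
```

```text
fixed tip [0.53873943 0.15517575 0.079     ] [ 0.00684175 -0.07262599]
tenon [0.48726293 0.29455248 0.0865    ] [-0.04958753  0.06482014]
11.0667 [0.50953353 0.18729211 0.13332135] [0.5101 0.1873 0.1335] [-0.14674638  0.24157837 -0.49511117] 0.2611202850848262
```

View pics/wrist5b.png

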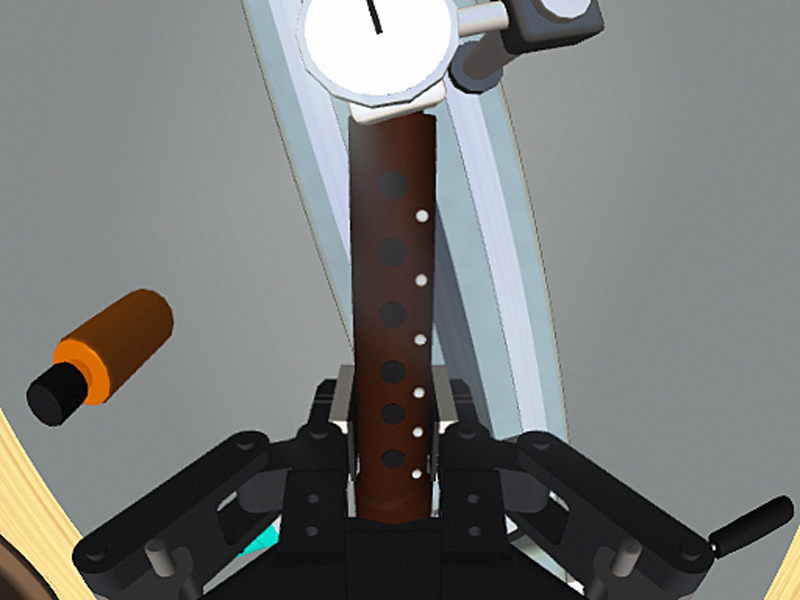

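View pics/scene5b.png

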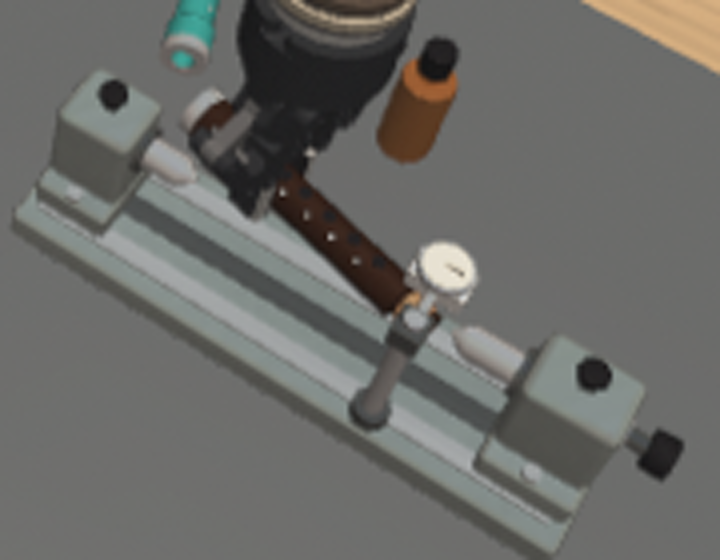

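My fixture yaw had the wrong sign: the fixed tip came out 7 mm off line, and the tenon stands 4.6 mm towards the post. I'll correct it here, before any contact.

```bash
sed -i 's/FY=np.deg2rad(-2.05)/FY=np.deg2rad(2.05)/' h.py; python3 - <<'E'
from h import *
from cell import env
print([tofix(P) for P in [(.5375,.1566),(.5315,.31025)]])
c=np.load('pics/scene5.npz')
p,q=tgt(0,.064,.078,13)
env.servo_line(p,q,velocity=.04)
env.pause(.1)
s=env.sense();print(s['t'],s['tool_pos'],np.round(p,4),s['wrist_force'],s['grip_width'])
cap(env,'scene','6')
im=cv2.imread('pics/scene6.png');im=cv2.resize(im,None,fx=4,fy=4,interpolation=cv2.INTER_CUBIC)
F=np.array([[np.cos(FY),-np.sin(FY)],[np.sin(FY),np.cos(FY)]])
for x,y in [(0,-.072),(0,.0736),(0,.064),(0,.12)]:
    u=proj(c,[*(O+F@[x,y]),.078]);cv2.drawMarker(im,tuple(int(v) for v in (u+.5)*4-.5),(0,0,255),cv2.MARKER_CROSS,12,1)
cv2.imwrite('pics/scene6b.png',im[800:1360,1160:1880])
E
```

```text
[array([ 0.00044399, -0.07146162]), array([-5.58645300e-05,  8.23046741e-02])]
11.5167 [0.51112443 0.18606624 0.13355355] [0.5112 0.186  0.1335] [ 0.22883248  0.61537566 -1.40523062] 0.26229926637861944
```

View pics/scene6b.png

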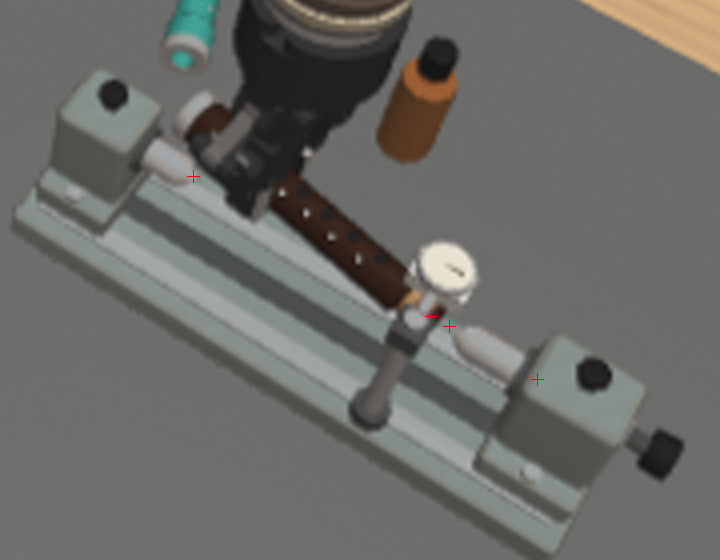

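```bash
python3 - <<'E'
from h import *
from cell import env
for Y in (.074,.082,.088,.095):
    p,q=tgt(0,Y,.078,13)
    env.servo_line(p,q,velocity=.03)
    env.pause(.1)
    s=env.sense();print(Y,round(s['t'],2),np.round(np.array(s['tool_pos'])-p,4),np.round(s['wrist_force'],2),np.round(s['ft_torque'],3),s['grip_width'])
    if abs(s['wrist_force'][1])>18 or abs(s['wrist_force'][2])>8: print('STOP');break
cap(env,'scene','7');a=cv2.imread('pics/scene7.png')[200:340,290:470];cv2.imwrite('pics/scene7b.png',cv2.resize(a,None,fx=4,fy=4,interpolation=cv2.INTER_CUBIC))
cap(env,'wrist','7');a=cv2.imread('pics/wrist7.png');cv2.imwrite('pics/wrist7b.png',cv2.resize(a,(800,600),interpolation=cv2.INTER_CUBIC))
E
```

```text
0.074 12.15 [-0.0001  0.     -0.    ] [-0.44 -0.3  -1.26] [-0.037 -0.037  0.044] 0.2649086304263139
0.082 12.67 [-0.0005 -0.0005 -0.0003] [-2.16 -3.5  -0.28] [-0.61   0.208  0.067] 0.2609187415485273
0.088 13.12 [-0.0005 -0.0009 -0.0003] [-1.48 -6.38 -0.27] [-1.005  0.154  0.015] 0.26355273674617125
0.095 13.6 [-0.0006 -0.0016 -0.0005] [-0.87 -8.49 -1.1 ] [-1.23e+00  1.67e-01 -1.00e-03] 0.2594611055532632
```

View pics/scene7b.png

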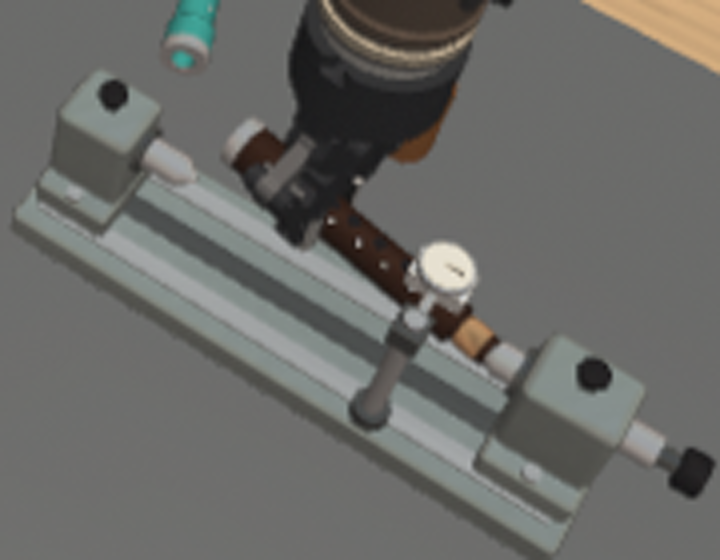

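View pics/wrist7b.png

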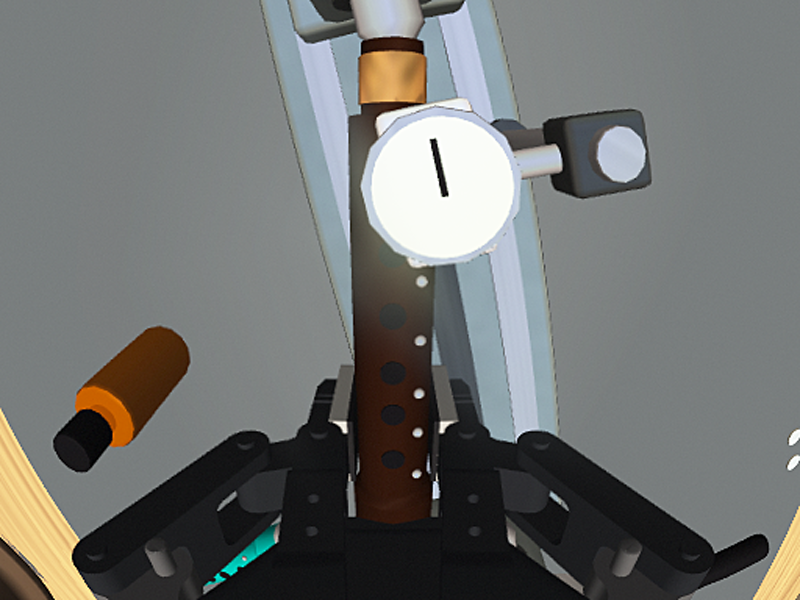

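The tenon is seated on the sprung cone (wrist view, tenon still at (391,38), so no slip in the grip). The spring force of 8.5 N matches about 14–15 mm back. Next I press to about 21 mm and swing in.

```bash
python3 - <<'E'
from h import *
from cell import env
def go(Y,th,v=.03,dx=0):
    p,q=tgt(dx,Y,.078,th);env.servo_line(p,q,velocity=v);env.pause(.05)
    s=env.sense();print(Y,th,round(s['t'],2),np.round(np.array(s['tool_pos'])-p,4),np.round(s['wrist_force'],2),np.round(s['ft_torque'],3),round(s['grip_width'],3),flush=True);return s
go(.1018,13)
for th in (9,6,3,0):
    s=go(.1022,th)
    if np.abs(s['wrist_force']).max()>22: print('STOP');break
cap(env,'scene','8');a=cv2.imread('pics/scene8.png')[200:340,290:470];cv2.imwrite('pics/scene8b.png',cv2.resize(a,None,fx=4,fy=4,interpolation=cv2.INTER_CUBIC))
cap(env,'wrist','8');a=cv2.imread('pics/wrist8.png');cv2.imwrite('pics/wrist8b.png',cv2.resize(a,(800,600),interpolation=cv2.INTER_CUBIC))
E
```

```text
0.1018 13 14.12 [-0.0008 -0.0023 -0.0006] [ -0.61 -11.18  -0.07] [-1.565  0.144 -0.081] 0.255
0.1022 9 14.57 [-0.0005 -0.0025 -0.0006] [ -0.91 -11.35   0.25] [-1.59   0.124 -0.149] 0.258
0.1022 6 14.97 [-0.0003 -0.0025 -0.0005] [ -0.21 -11.97   0.67] [-1.599 -0.012 -0.059] 0.255
0.1022 3 15.36 [ 0.     -0.0025 -0.0004] [ -0.55 -11.38   0.62] [-1.599 -0.04  -0.026] 0.262
0.1022 0 15.75 [ 0.0003 -0.0025 -0.0003] [  1.01 -11.01  -0.24] [-1.626 -0.048 -0.036] 0.262
```

View pics/scene8b.png

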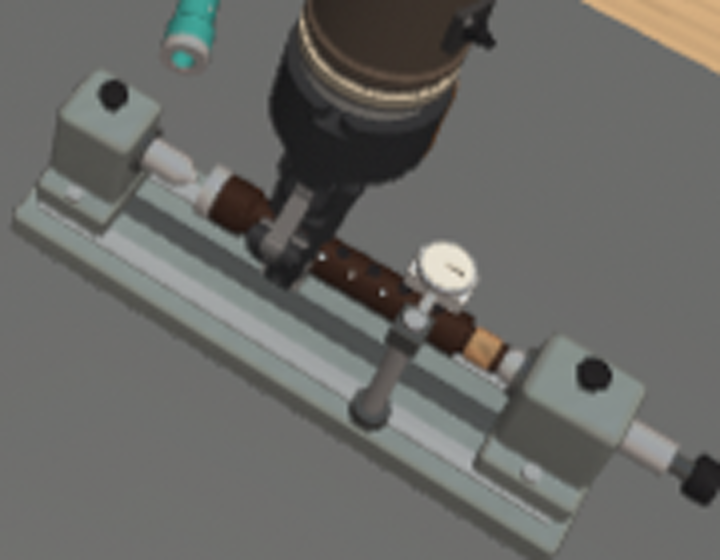

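View pics/wrist8b.png

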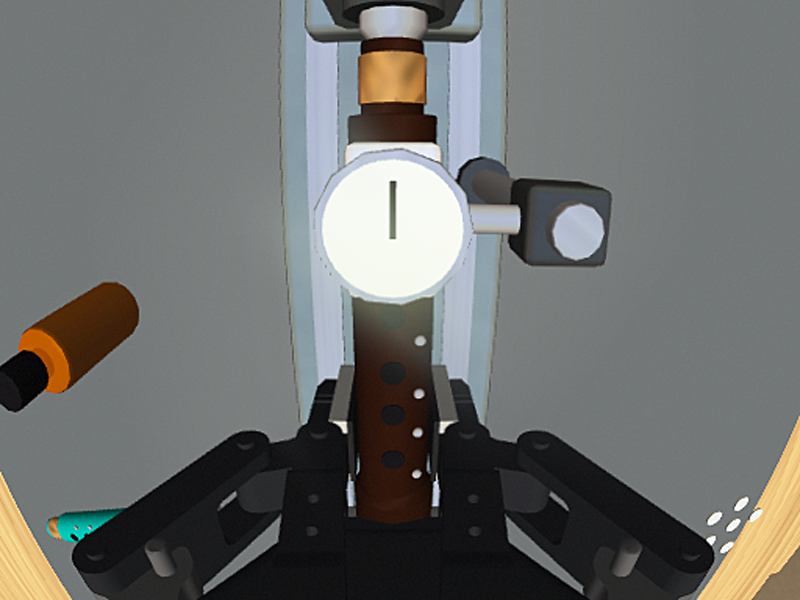

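The tube is in line with the cones. In the scene view the socket mouth (205,190) stands just clear of the fixed tip (190,177). Next I let the spring close slowly and watch the force.

```bash
python3 - <<'E'
from h import *
from cell import env
def go(Y,th,v=.03,dx=0):
    p,q=tgt(dx,Y,.078,th);env.servo_line(p,q,velocity=v);env.pause(.1)
    s=env.sense();print(Y,th,round(s['t'],2),np.round(np.array(s['tool_pos'])-p,4),np.round(s['wrist_force'],2),np.round(s['ft_torque'],3),round(s['grip_width'],3),flush=True);return s
for Y in (.095,.0905,.0885,.0875,.0868,.0861,.0854):
    s=go(Y,0)
    f=s['wrist_force']
    if max(abs(f[0]),abs(f[2]))>8: print('lateral');break
    if f[1]>-1.5: print('seated');break
cap(env,'scene','9');a=cv2.imread('pics/scene9.png')[200:340,290:470];cv2.imwrite('pics/scene9b.png',cv2.resize(a,None,fx=4,fy=4,interpolation=cv2.INTER_CUBIC))
E
```

```text
0.095 0 16.34 [ 0.0002 -0.0017 -0.0001] [ 0.78 -9.5   0.43] [-1.284  0.035 -0.022] 0.26
0.0905 0 16.74 [ 0.0002 -0.0012 -0.0001] [ 0.11 -6.88 -0.42] [-1.046  0.073  0.033] 0.259
0.0885 0 17.09 [ 0.0002 -0.001  -0.    ] [ 0.4  -5.85  0.28] [-0.948  0.02   0.048] 0.262
0.0875 0 17.44 [ 0.0002 -0.0007  0.    ] [-0.78 -6.24 -0.14] [-0.861  0.085  0.032] 0.26
0.0868 0 17.79 [ 0.0002 -0.0004  0.0001] [-0.14 -5.89 -0.14] [-0.727  0.093 -0.002] 0.262
0.0861 0 18.14 [0.0002 0.     0.0002] [-0.72 -5.    1.38] [-0.651  0.111 -0.035] 0.259
0.0854 0 18.49 [0.0001 0.0004 0.0002] [-0.55 -2.13  1.72] [-0.224  0.176 -0.085] 0.261
```

View pics/scene9b.png

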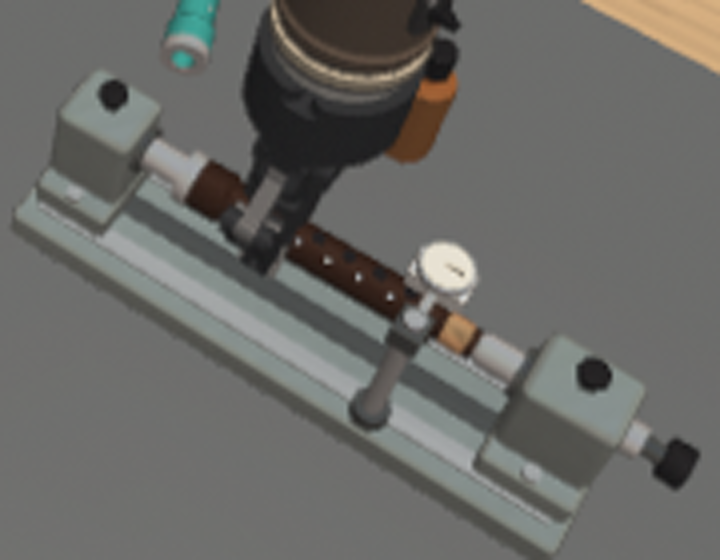

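```bash
python3 - <<'E'
from h import *
from cell import env
def go(Y,th,v=.03,dx=0):
    p,q=tgt(dx,Y,.078,th);env.servo_line(p,q,velocity=v);env.pause(.1)
    s=env.sense();print(Y,th,round(s['t'],2),np.round(np.array(s['tool_pos'])-p,4),np.round(s['wrist_force'],2),np.round(s['ft_torque'],3),round(s['grip_width'],3),flush=True);return s
go(.0849,0)
env.set_gripper(0.6);env.pause(.2)
s=env.sense();print(s['t'],s['wrist_force'],s['grip_width'])
cap(env,'wrist','10');a=cv2.imread('pics/wrist10.png');cv2.imwrite('pics/wrist10b.png',cv2.resize(a,(800,600),interpolation=cv2.INTER_CUBIC))
cap(env,'scene','10');a=cv2.imread('pics/scene10.png')[200:340,290:470];cv2.imwrite('pics/scene10b.png',cv2.resize(a,None,fx=4,fy=4,interpolation=cv2.INTER_CUBIC))
E
```

```text
0.0849 0 18.89 [0.0001 0.0006 0.0002] [-1.12  1.65  2.21] [ 0.221  0.215 -0.043] 0.26
19.4833 [0.58536887 0.41495922 0.96287591] 0.6013715452249776
```

View pics/wrist10b.png

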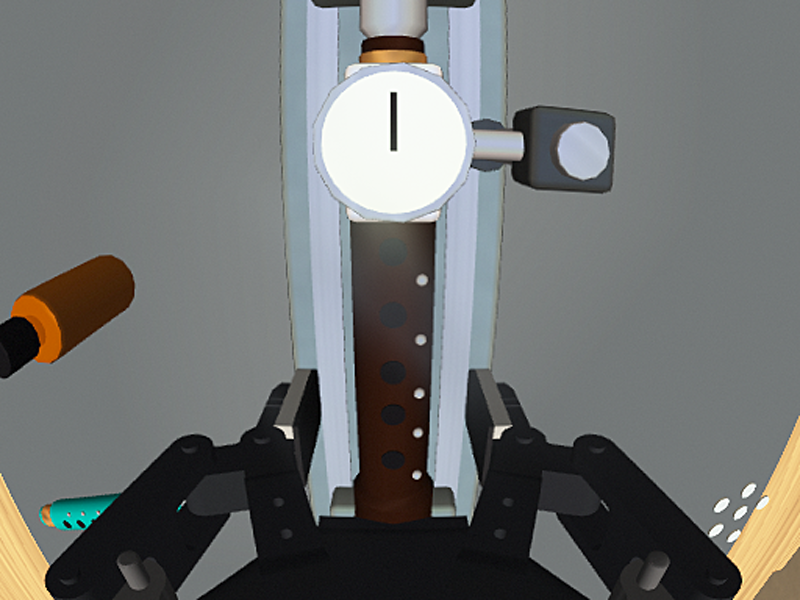

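View pics/scene10b.png

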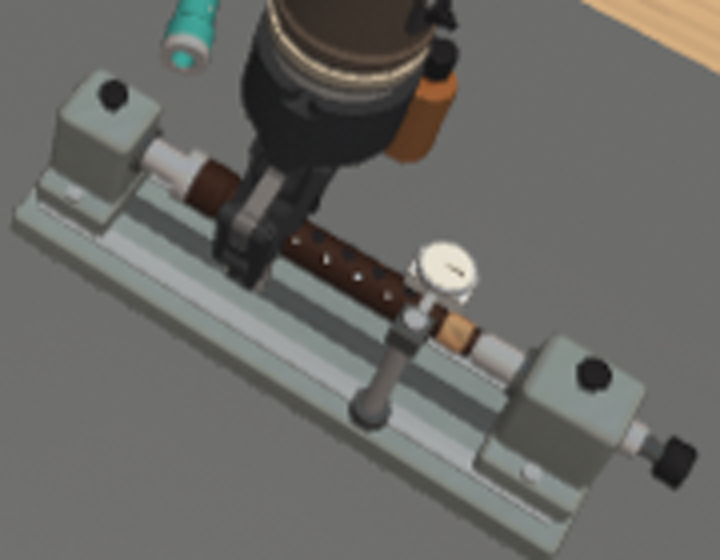

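The joint hangs between the cones with the jaws open and no contact force. I'll go straight up and take a last look.

```bash
python3 - <<'E'
from h import *
from cell import env
p=np.array(env.sense()['tool_pos']);p[2]=.29
env.servo_line(p,velocity=.12);env.pause(.3)
s=env.sense();print(s['t'],s['wrist_force'])
cap(env,'wrist','11');a=cv2.imread('pics/wrist11.png');cv2.imwrite('pics/wrist11b.png',cv2.resize(a,(800,600),interpolation=cv2.INTER_CUBIC))
c=np.load('pics/wrist11.npz');Rm=cv2.Rodrigues(c['r'])[0]
for y in (-.065,-.04,-.02,0.,.02):
    F=np.array([[np.cos(FY),-np.sin(FY)],[np.sin(FY),np.cos(FY)]])
    u=np.round(proj(c,[*(O+F@[0,y]),.09],True)).astype(int);o,r=ray(c,u,True);P=o+r/(r@Rm[2])*c['d'][u[1],u[0]];print(y,u,P.round(4))
cap(env,'scene','11')
E
```

```text
21.3417 [0.25543095 0.43988772 0.52963491]
-0.065 [252 219] [0.5368 0.1638 0.0924]
-0.04 [252 195] [0.5359 0.1883 0.0906]
-0.02 [252 175] [0.5352 0.2082 0.0899]
0.0 [252 154] [0.5345 0.2285 0.0902]
0.02 [252 133] [0.5338 0.2481 0.0897]
```

View pics/wrist11b.png

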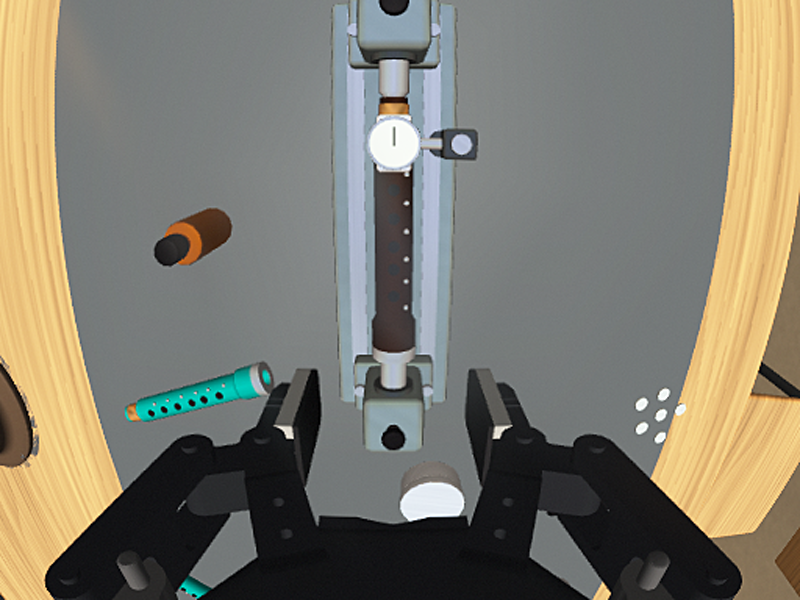

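View pics/scene11.png

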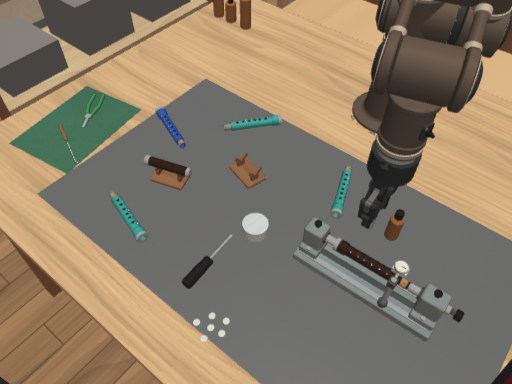

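The joint sits straight between the cones, from the tenon at (394,100) to the socket at (393,355). Its barrel top is level at 90 mm, which is where a mounted joint should be. The bystanders are unmoved.

```bash
python3 -c "
from cell import env
env.finish_job();print(env.sense()['t'])"
```

```text
the job is handed in; nothing more can be done
the job is handed in; nothing more can be done
```

The piccolo body joint now hangs between the bench centres, and I handed the job in at about 21.3 s of the 42 s allowed. No verdict is reported back.

**What I did:**
- Lifted the joint out of its V-rest.
- Brought it in from the open side, under the raised feeler.
- Seated the tenon on the sprung cone and pressed it back about 21 mm, at about 11 N.
- Swung the socket end into line.
- Let the spring close onto the fixed cone, opened the jaws and retreated straight up.

**Last checks:**
- **Fit:** the barrel top measured level at 90 mm, as expected for a mounted joint, and the tube lay on the spindle line in the wrist view.
- **Contact:** after release and retreat the wrist force was only sensor noise, so the robot was touching nothing.
- **Bystanders:** the head joint, oil bottle, screwdriver, pad tin and gauge looked unmoved in the final pictures.

**What disagreed on the way:**
- **Top camera:** it was about 4–5 mm off the wrist and scene views, so I did not use it for the positions.
- **My sign error:** I first had the fixture's yaw the wrong way round, which put the tenon about 4.6 mm too far towards the post. I corrected it before touching the cone; the wrist force up to then was within sensor noise, and I saw no contact.

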